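# Angle the long lighter out of its keeping box

## Robot

A 6-joint arm with a two-finger parallel gripper is mounted at the origin on a cart in front of the work surface, level with it; the furniture and walls round the work are solid. World frame = base frame: x ahead of the robot, y to its left, z up, the work surface at z = 0. Lengths are in m, angles in degrees, forces in N, time in s.
With the tool pointing down it reaches from about 0.3 to 0.75 m from the base axis. Payload 8.5 kg.
Tool frame: the origin (TCP) lies between the finger pads, 19 mm behind the fingertips; this is the grasp point; z points along the fingers, x is the direction in which the jaws open and shut, and the axes are right-handed (so a half turn about z gives the same grasp; the last joint's range is limited). The gripper opens to 85 mm and grips with 20 to 120 N. Pads are 22 mm wide; open, the fingers measure 114 mm over their backs; the gripper's body (76 mm by 85 mm) begins 54 mm behind the grasp point. The pads swing forward as they close: fully open they stand 13 mm farther back than shut.
Start: joints at [-87.909, 21.807, 74.336, -0, 83.858, -12.336], TCP at [0.137, -0.533, 0.25] pointing down, gripper open.
Joint ranges: [-178.18, 178.18], [-50.72, 133.34], [12.68, 142.11], [-81.47, 261.47], [9.98, 163.14], [-165.26, 165.26]. Speed limits (degrees/s): [136.94, 136.94, 180, 180, 180, 180].

## Interface

Orientations are given as a 3x3 rotation matrix whose columns are the frame's x, y, z axes.
In Python, from rig import observe, viewer, env gives the robot as it stands.
- The arm moves only by the tool jog_arm, never from a script. Its arguments are lists of equal length, an entry for each row: "dr": the turn, a rotation vector about the tool's x, y, z in rad, a list of three; "slide": the shift along the tool's x, y, z in m, a list of three; "gripper": the opening, from -1 (shut) to 1 (fully open), so that 0 is half open. In form: {"dr": [[rx, ry, rz], ...], "slide": [[dx, dy, dz], ...], "gripper": [gripper, ...]}. A call has exactly 10 rows; each row shifts and turns the commanded pose from where the row before left it, along the tool's axes as they then stand; what a row does not reach is not made up. A row lasts 1/10 s, in which the tool goes at most 50 mm and 8.59 degrees, less where a joint would pass 70% of its speed; a pose out of reach is approached as far as the arm can. A call is refused whole if a number of a shift passes 0.05 or a number of a turn 0.15, either way. A call with a gripper value outside its range is refused whole. The fingers move at their own pace and stop on an object; "force" is the grip in N (left out, the last holds). Time passes only in rows, so rows that do not move let the fingers close, or fill a call up. It gives the time, the measured TCP pose, the force and the opening at its end, in the units of the state.
- observe(): the state, without advancing time (a new reading comes with each control period).
- viewer.get_image(name): name is "side" or "top" or "wrist"; returns a dict with "pixels" (480x640x3 uint8, blue, green, red), "camera_matrix" (3x3 intrinsics, pixels), "R" (3x3) and "t" (3): a world point X has camera coordinates R X + t. Camera axes: x right, y down, z forward; pixel columns grow to the right and rows downward; lengths in m; the calibration is good to about 2 mm. A picture is of the moment at which its call begins. There is no depth.
- env.close_job(): hands the job in, once; it reports no verdict.
The state is a dict: "time_s": time; "q": joint angles; "qvel": joint speeds; "joint_efforts": joint torques, N m; "position": TCP position; "tool_rot": TCP orientation; "ft_force": force on the tool from outside, world axes, zero at the start; "wrist_torque": the same for the moment, N m; "grip_width": finger opening in m.
Only numpy, scipy, OpenCV 4.12 (cv2) and the standard library are available. Lean on these libraries where they do the work, as an engineer would, in place of code of your own. Each camera call takes 0.05 s, during which the arm holds its last target.

## Task

Take the long gas lighter out of the wooden box by its handle: it is longer than the window in the box's top, so raise the handle end through the window and draw the rod out aslant from under the cover. Finish while still holding it by the handle, level and still, above the box and at least 10 cm clear of its top; do not let go or put it down. Leave the other things on the worktop where they stand.

Things in the scene. Friction and masses are not known exactly. Their poses are not given: they have to be found in the camera images.
- keeping_box: low wooden box with a top board, fixed, 152 x 292 mm, 64 mm tall; origin at the centre of its underside, z up, y along its length, pointing to the robot's right within 0.45 rad. Floor 4 mm thick, walls 8 mm, top board 6 mm; inside 136 x 276 mm, 54 mm clear height. The top board is closed (cover) from y -146 to -38 mm, and has one window, y -38 to +130 mm, x -58 to +58 mm
- window (a point): centre of the window (116 x 168 mm, the only opening), on the top face of the box's top board, 64 mm above the worktop; axes as the box
- cover_edge (a point): middle of the cover's lower edge at the window (58 mm above the worktop); axes as the box
- lighter: long gas lighter, 228 mm end to end, 70 to 110 g, lying on the box's floor along the box's y axis (within 0.06 rad). Origin at mid length on its underside, z up, y axis along it towards the handle's end. Handle: y -3 to +112, x -16 to +10 (26 wide), z 0 to 20 mm, in the window. Rod: 9 mm thick, y -116 to -2 mm, axis at x -2, z 11 mm; its end lies 64 to 95 mm deep under the cover
- handle (a point): middle of the lighter's handle (lighter x -3, y 55, z 10 mm); axes as the lighter
- handle_end (a point): free end of the handle (lighter x -3, y 112, z 10 mm)
- rod_tip (a point): on the rod's axis close to its free end (lighter x -2, y -114, z 11 mm)
- mug_cream: cream mug, 82 mm across, 94 mm tall; bystander, loose on the worktop, origin at the centre of its underside
- egg_timer: round egg timer, 62 mm across, 54 mm tall; bystander, loose on the worktop, origin at the centre of its underside
- tea_box: tea carton, 71 x 126 x 76 mm; bystander, loose on the worktop, origin at the centre of its underside
- jam_jar: jam jar, 65 mm across, 86 mm tall; bystander, loose on the worktop, origin at the centre of its underside
- coffee_jar: coffee jar, 83 mm across, 166 mm tall; bystander, loose on the worktop, origin at the centre of its underside
- tin_half: short food tin, 75 mm across, 58 mm tall; bystander, loose on the worktop, origin at the centre of its underside

How it is judged (in metres and radians):
On the way:
1. the handle's end is up through the window while the rod's end is still inside, under the cover (z of handle_end in the frame of keeping_box above 0.07 m and y of handle_end in the frame of keeping_box below 0.2 m and z of rod_tip in the frame of keeping_box below 0.058 m and y of rod_tip in the frame of keeping_box below -0.038 m), for 0.1 s.
At the end, for the whole second after the job is handed in: Lighter held by its handle (tool point within 70 mm of the handle's middle), both ends over 155 mm above the worktop (9 cm above the box), level within 0.25 rad, its middle within 25 cm of the box's middle seen from above, under 0.03 m/s and not touching the box (height (world z) of each of handle_end, rod_tip above 0.155 m and angle between lighter's own y axis and vertical between 1.32 and 1.82 rad and horizontal distance between lighter and keeping_box below 0.25 m and contact force between the fingers and lighter above 1 N and distance between the grasp point and handle below 0.07 m and contact force between lighter and keeping_box below 0.05 N and linear speed of lighter below 0.03 m/s); the arm keeps its last pose, push and grip.
It fails at once if a bystander is pushed more than 3 cm or tipped over (distance of any of mug_cream, egg_timer, tea_box, jam_jar, coffee_jar, tin_half from where it was at the start of the episode above 0.03 m or angle between any of mug_cream, egg_timer, tea_box, jam_jar, coffee_jar, tin_half's own z axis and vertical above 0.5 rad).
It also fails if it takes over 38 s, if anything falls off the work surface, if the arm or the gripper's body presses on something with over 40 N, if the wrist force passes 120 N, or if a joint passes its speed limit or range.

## Working session

There is one attempt and no reset: what is moved stays moved. The work goes in short steps, Python scripts to look and compute and a tool call to move; the robot and the scene stay as the last step left them, time stands still between calls to the robot, and variables do not carry over. Pictures are saved under pics/ and viewed, and the job is handed in when it is done.

Besides the shell and the picture viewer there is one more tool, called in YAML: its name, and indented under it one key for each argument. jog_arm: Moves the arm, as the interface text tells. Its arguments: {"type":"object","properties":{"dr":{"type":"array","items":{"type":"array","items":{"type":"number"}}},"slide":{"type":"array","items":{"type":"array","items":{"type":"number"}}},"gripper":{"type":"array","items":{"type":"number"}},"force":{"type":"number"}},"required":["dr","slide","gripper"]}

```bash
ls; mkdir -p pics
python3 - <<'E'
from rig import observe, viewer, env
import cv2,pickle
s=observe()
for k,v in s.items(): print(k,v)
d={}
for n in ["side","top","wrist"]:
    im=viewer.get_image(n); d[n]=im; cv2.imwrite(f"pics/{n}0.png",im["pixels"]); print(n,im["camera_matrix"],im["R"],im["t"])
pickle.dump(d,open("im0.pkl","wb"))
E
```

```text
pics
time_s 0.0
q [-8.79093539e+01  2.18420561e+01  7.43860032e+01 -7.14800366e-04
  8.38599973e+01 -1.23366804e+01]
qvel [ 0.05820729 -0.02764638 -0.00690803  0.06327083 -0.01708391  0.02881041]
joint_efforts [ 3.04047480e-04 -4.48465204e+01 -2.31281036e+01 -2.16892945e-04
  4.77470137e-03  1.44018077e-06]
position [ 0.13700948 -0.53237232  0.24939443]
tool_rot [[ 2.49153062e-01 -9.68464118e-01 -6.84619612e-05]
 [-9.68462952e-01 -2.49152871e-01  1.53540226e-03]
 [-1.50403949e-03 -3.16247301e-04 -9.99998819e-01]]
ft_force [-0.33505087 -0.17904458  0.04218669]
wrist_torque [-0.00087946  0.0156091   0.00846283]
grip_width 0.08571555307952278
side [[470.91922462   0.         319.32532822]
 [  0.         470.91922462 238.54957228]
 [  0.           0.           1.        ]] [[ 0.93713205 -0.34888944 -0.00772519]
 [-0.22617727 -0.59036613 -0.77479783]
 [ 0.26575809  0.72783514 -0.63216188]] [-0.57022221  0.18165623  1.46587192]
top [[477.25859437   0.         316.82509095]
 [  0.         477.25859437 237.75785943]
 [  0.           0.           1.        ]] [[-0.02741706 -0.99960094 -0.00680247]
 [-0.99268989  0.02802639 -0.11739381]
 [ 0.11753761  0.00353415 -0.99306214]] [0.00328964 0.59503255 1.32172809]
wrist [[354.29761267   0.         322.24286124]
 [  0.         354.29761267 242.72986837]
 [  0.           0.           1.        ]] [[ 2.49244333e-01 -9.68440576e-01 -3.37708206e-04]
 [-9.17635884e-01 -2.36280332e-01  3.19555925e-01]
 [-3.09550717e-01 -7.93376101e-02 -9.47567358e-01]] [-0.55063274 -0.04255182  0.3802471 ]
```

View pics/top0.png

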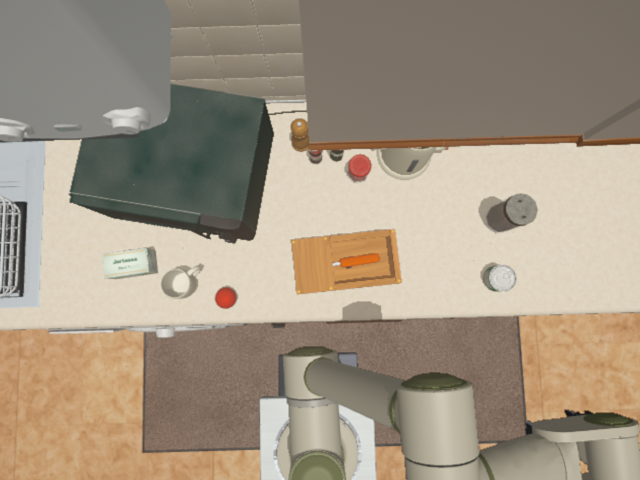

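View pics/side0.png

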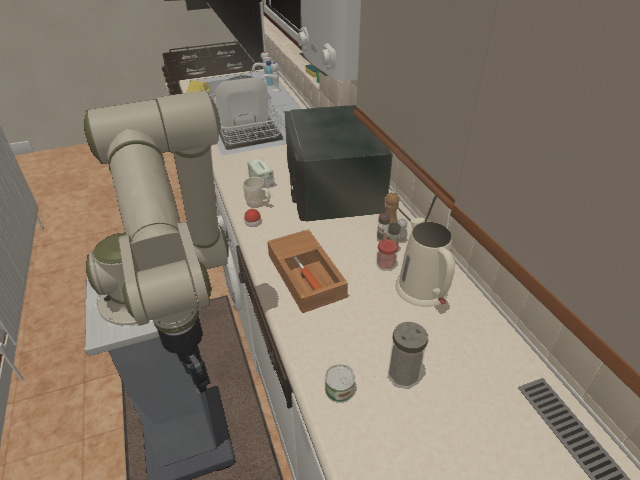

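View pics/wrist0.png

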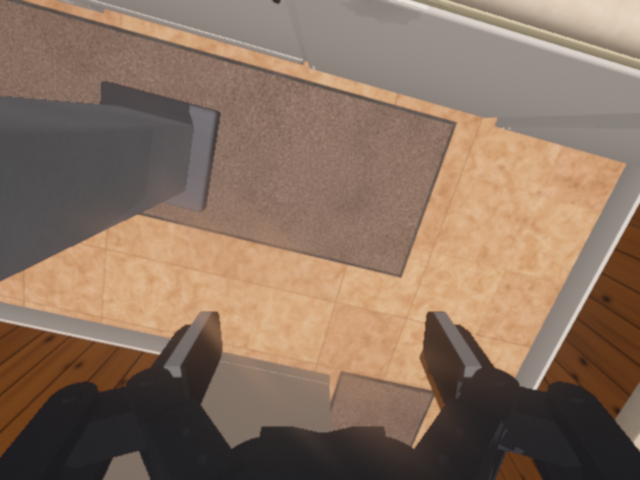

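The top view shows the box at px (291..400, 230..293), with the cover on the left and the orange handle in the window at about (360,261). The jars and tin sit to the right.

```bash
cat > h.py <<'E'
import numpy as np,cv2
def ray(im,uv,z):
    K,R,t=im["camera_matrix"],im["R"],im["t"]
    d=R.T@np.linalg.solve(K,[uv[0],uv[1],1]); c=-R.T@t
    return c+d*(z-c[2])/d[2]
def proj(im,X):
    p=im["camera_matrix"]@(im["R"]@np.asarray(X)+im["t"]); return p[:2]/p[2]
def orange(px,thr=150):
    h=cv2.cvtColor(px,cv2.COLOR_BGR2HSV)
    return cv2.inRange(h,(4,190,thr),(13,255,255))
E
python3 - <<'E'
import pickle,cv2,numpy as np
from h import *
d=pickle.load(open("im0.pkl","rb"))
for n,(r0,r1,c0,c1) in {"top":(215,310,275,415),"side":(220,320,255,360)}.items():
    im=d[n]["pixels"]
    crop=cv2.resize(im[r0:r1,c0:c1],None,fx=5.5,fy=5.5,interpolation=cv2.INTER_CUBIC); cv2.imwrite(f"pics/{n}crop.png",crop)
    m=orange(im); m[:r0]=0;m[r1:]=0;m[:,:c0]=0;m[:,c1:]=0
    cs,_=cv2.findContours(m,cv2.RETR_EXTERNAL,cv2.CHAIN_APPROX_NONE)
    c=max(cs,key=cv2.contourArea); print(n,cv2.contourArea(c),cv2.minAreaRect(c), cv2.boundingRect(c))
    if n=="top":
        b=cv2.boxPoints(cv2.minAreaRect(c))
        for p in b: print(p,ray(d[n],p,.024))
im=d["top"]["pixels"]; 
hsv=cv2.cvtColor(im,cv2.COLOR_BGR2HSV)
m=cv2.inRange(hsv,(5,90,40),(20,255,255)); m[:225]=0;m[300:]=0;m[:,:280]=0;m[:,410:]=0
cs,_=cv2.findContours(m,cv2.RETR_EXTERNAL,cv2.CHAIN_APPROX_NONE)
c=max(cs,key=cv2.contourArea); r=cv2.minAreaRect(c); print(r)
for p in cv2.boxPoints(r): print(p,ray(d["top"],p,.064))
print(cv2.approxPolyDP(c,4,True).reshape(-1,2))
E
```

```text
top 273.5 ((359.3526306152344, 259.7918701171875), (8.36314582824707, 38.31841278076172), 81.25383758544922) (340, 254, 39, 13)
[339.78036 258.57224] [ 0.53463238 -0.07699815  0.024     ]
[377.65323 252.74562] [ 0.5482612  -0.18552988  0.024     ]
[378.9249 261.0115] [ 0.52456719 -0.18814596  0.024     ]
[341.05203 266.83813] [ 0.51098742 -0.0798344   0.024     ]Traceback (most recent call last):
  File "<stdin>", line 9, in <module>
ValueError: max() iterable argument is empty
```

View pics/topcrop.png

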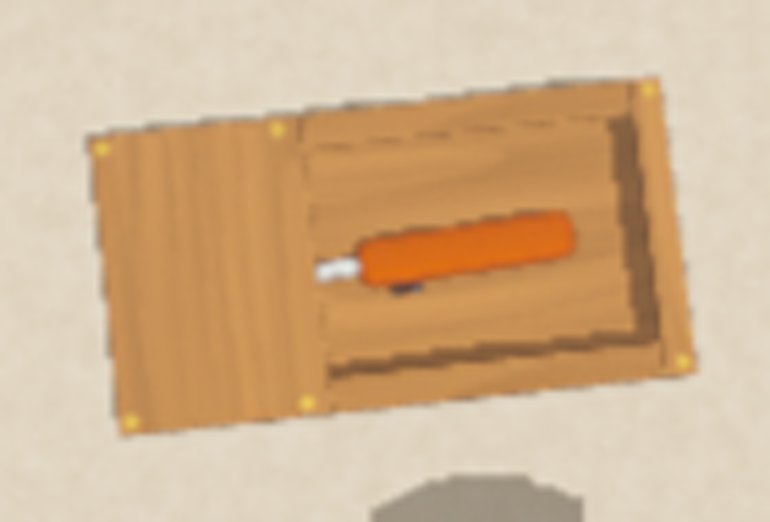

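View pics/sidecrop.png

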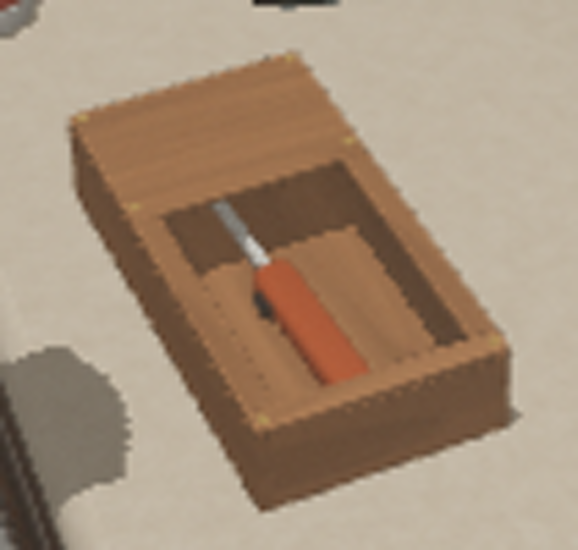

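Run:
```python
import pickle,cv2,numpy as np
from h import *
d=pickle.load(open("im0.pkl","rb"));im=d["top"]
P=[]
for c in [(88,135),(660,78),(697,372),(122,435)]:
    p=ray(im,(c[0]/5.5+275-.4,c[1]/5.5+215-.4),.064);P.append(p);print(p)
P=np.array(P);C=P.mean(0);y=(P[1]+P[2]-P[0]-P[3])[:2];print("C",C,"len",np.linalg.norm(y)/2,"ang",np.degrees(np.arctan2(y[1],y[0])))
print(np.linalg.norm(P[0]-P[3]))
a=np.array([.5228,-.0784]);b=np.array([.5364,-.1868]);print("lighter",np.degrees(np.arctan2(*(b-a)[::-1])),(a+b)/2)
s=d["side"]
for n,r in {"coffee":(520,208,.166),"tin":(501,275,.058),"jam":(360,165,.086),"timer":(226,297,.04),"mug":(178,280,.09)}.items(): print(n,ray(im,r[:2],r[2]))
```

```text
[0.5896418  0.05966756 0.064     ]
[ 0.61051756 -0.23057144  0.064     ]
[ 0.46187353 -0.24213478  0.064     ]
[0.43849742 0.04586062 0.064     ]
C [ 0.52513258 -0.09179451  0.064     ] len 0.2899626050854405 ang -85.62372403901972
0.15177369784869577
lighter -82.84896377118258 [ 0.5296 -0.1326]
coffee [ 0.64183641 -0.53945428  0.166     ]
tin [ 0.474295   -0.51895119  0.058     ]
jam [ 0.78935231 -0.13918466  0.086     ]
timer [0.43479669 0.24505801 0.04      ]
mug [0.4840084  0.36494305 0.09      ]
```

jog_arm:
  dr:
    - [0,0,-0.0722]
    - [0,0,-0.0722]
    - [0,0,-0.0722]
    - [0,0,-0.0722]
    - [0,0,-0.0722]
    - [0,0,-0.0722]
    - [0,0,-0.0722]
    - [0,0,-0.0722]
    - [0,0,-0.0722]
    - [0,0,-0.0722]
  slide:
    - [0.0055,-0.03,0]
    - [0.0055,-0.03,0]
    - [0.0055,-0.03,0]
    - [0.0055,-0.03,0]
    - [0.0055,-0.03,0]
    - [0.0055,-0.03,0]
    - [0.0055,-0.03,0]
    - [0.0055,-0.03,0]
    - [0.0055,-0.03,0]
    - [0.0055,-0.03,0]
  gripper: [1,1,1,1,1,1,1,1,1,1]
  force: 60

```text
time_s: 1.15
position: [0.4134, -0.4168, 0.2496]
tool_rot: [[0.829, -0.56, -0.0], [-0.56, -0.829, 0.001], [-0.001, -0.0, -1.0]]
ft_force: [0.3, 0.1, -0.2]
grip_width: 0.0852
```

jog_arm:
  dr:
    - [0,0,-0.0722]
    - [0,0,-0.0722]
    - [0,0,-0.0722]
    - [0,0,-0.0722]
    - [0,0,-0.0722]
    - [0,0,-0.0722]
    - [0,0,-0.0722]
    - [0,0,-0.0722]
    - [0,0,-0.0722]
    - [0,0,-0.0722]
  slide:
    - [0.0055,-0.03,0]
    - [0.0055,-0.03,0]
    - [0.0055,-0.03,0]
    - [0.0055,-0.03,0]
    - [0.0055,-0.03,0]
    - [0.0055,-0.03,0]
    - [0.0055,-0.03,0]
    - [0.0055,-0.03,0]
    - [0.0055,-0.03,0]
    - [0.0055,-0.03,0]
  gripper: [0.1,0.1,0.1,0.1,0.1,0.1,0.1,0.1,0.1,0.1]

```text
time_s: 2.15
position: [0.5434, -0.1481, 0.2497]
tool_rot: [[0.992, 0.128, -0.001], [0.128, -0.992, 0.0], [-0.0, -0.0, -1.0]]
ft_force: [0.4, -1.0, -0.6]
grip_width: 0.0472
```

Run:
```python
from rig import observe, viewer
import cv2,pickle,numpy as np
from h import *
im=viewer.get_image("wrist"); s=observe(); cv2.imwrite("pics/wrist1.png",im["pixels"]); pickle.dump((im,s),open("w1.pkl","wb"))
print(s["position"],s["tool_rot"],s["grip_width"],s["q"])
m=orange(im["pixels"],120); cs,_=cv2.findContours(m,cv2.RETR_EXTERNAL,cv2.CHAIN_APPROX_NONE)
c=max(cs,key=cv2.contourArea); r=cv2.minAreaRect(c); print(r)
P=np.array([ray(im,p,.024)[:2] for p in cv2.boxPoints(r)]); print(P, P.mean(0))
```

```text
[ 0.54350353 -0.14408199  0.24993875] [[ 9.90932031e-01  1.34363550e-01 -3.83458807e-04]
 [ 1.34364072e-01 -9.90929576e-01  2.20735617e-03]
 [-8.33924616e-05 -2.23886302e-03 -9.99997490e-01]] 0.04705684998778184 [-26.95423424  23.07568265  72.31272358   0.10321784  84.68851351
 -34.68570166]
((310.5, 191.5), (111.0, 25.0), 90.0)
[[ 0.5107438  -0.08213589]
 [ 0.53420523 -0.07911309]
 [ 0.54850751 -0.18952572]
 [ 0.52254838 -0.19287104]] [ 0.52900123 -0.13591143]
```

View pics/wrist1.png

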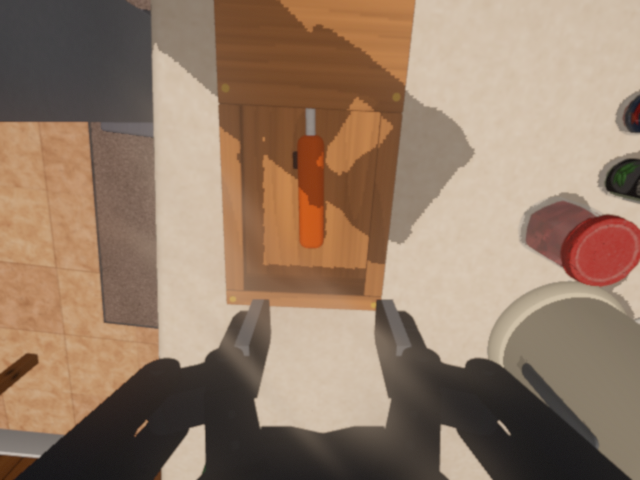

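The wrist view has the handle at px (310,191), parallel to the jaw plane. The two views put its centre at about (0.529, -0.135), so I'm descending.

jog_arm:
  dr:
    - [0,0,0]
    - [0,0,0]
    - [0,0,0]
    - [0,0,0]
    - [0,0,0]
    - [0,0,0]
    - [0,0,0]
    - [0,0,0]
    - [0,0,0]
    - [0,0,0]
  slide:
    - [-0.0035,0,0.015]
    - [-0.0035,0,0.02]
    - [-0.0035,0,0.02]
    - [-0.003,0,0.02]
    - [0,0,0.02]
    - [0,0,0.02]
    - [0,0,0.015]
    - [0,0,0.015]
    - [0,0,0.01]
    - [0,0,0]
  gripper: [0.1,0.1,0.1,0.1,0.1,0.1,0.1,0.1,0.1,0.1]

```text
time_s: 3.2
position: [0.5293, -0.1509, 0.0938]
tool_rot: [[0.992, 0.124, -0.002], [0.124, -0.992, 0.001], [-0.002, -0.002, -1.0]]
ft_force: [0.7, -0.1, 0.4]
grip_width: 0.0466
```

Run:
```python
from rig import observe, viewer
import cv2,pickle,numpy as np
from h import *
im=viewer.get_image("wrist"); s=observe(); cv2.imwrite("pics/wrist2.png",im["pixels"])
print(s["position"],s["tool_rot"],s["grip_width"],s["ft_force"])
m=orange(im["pixels"],100); cs,_=cv2.findContours(m,cv2.RETR_EXTERNAL,cv2.CHAIN_APPROX_NONE)
c=max(cs,key=cv2.contourArea); r=cv2.minAreaRect(c); print(r)
P=np.array([ray(im,p,.024)[:2] for p in cv2.boxPoints(r)]); print(P, P.mean(0)); print((P-s["position"][:2])@s["tool_rot"][:2,:2])
```

```text
[ 0.52973176 -0.15104491  0.09477491] [[ 9.92210182e-01  1.24572218e-01 -8.46707694e-04]
 [ 1.24572629e-01 -9.92210389e-01  4.51034553e-04]
 [-7.83925796e-04 -5.52997680e-04 -9.99999540e-01]] 0.047054691830423365 [0.0640796  0.70138349 0.22589226]
((327.0, 234.5), (185.0, 46.0), 90.0)
[[ 0.5096781  -0.08089437]
 [ 0.53376581 -0.07786916]
 [ 0.55049548 -0.18865523]
 [ 0.52180097 -0.19228816]] [ 0.52893509 -0.13492673]
[[-0.0111586  -0.07210223]
 [ 0.01311832 -0.07210321]
 [ 0.01591676  0.03990393]
 [-0.01300678  0.03993402]]
```

View pics/wrist2.png

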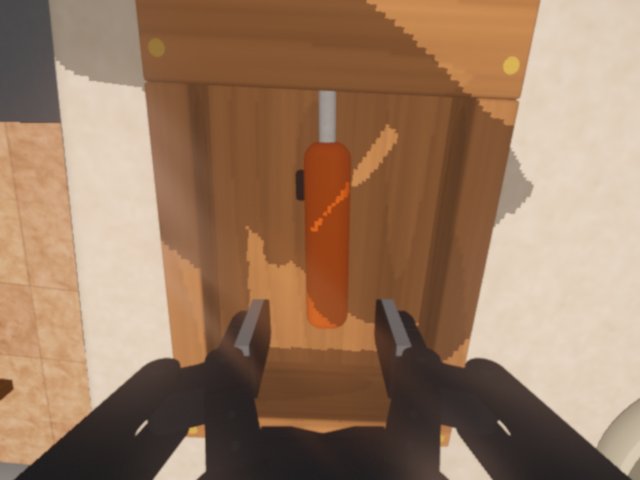

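Wrist view: the handle, at px (327,235), is centred between the fingers. I'll go down the last 67 mm and close.

jog_arm:
  dr:
    - [0,0,0]
    - [0,0,0]
    - [0,0,0]
    - [0,0,0]
    - [0,0,0]
    - [0,0,0]
    - [0,0,0]
    - [0,0,0]
    - [0,0,0]
    - [0,0,0]
  slide:
    - [0.001,-0.003,0.012]
    - [0,-0.003,0.014]
    - [0,0,0.014]
    - [0,0,0.012]
    - [0,0,0.01]
    - [0,0,0.005]
    - [0,0,0]
    - [0,0,0]
    - [0,0,0]
    - [0,0,0]
  gripper: [0.1,0.1,0.1,0.1,0.1,0.1,0.1,0.1,-1,-1]
  force: 60

```text
time_s: 4.25
position: [0.5306, -0.1452, 0.0289]
tool_rot: [[0.992, 0.125, 0.002], [0.125, -0.992, -0.001], [0.002, 0.001, -1.0]]
ft_force: [0.2, -0.7, 0.6]
grip_width: 0.0237
```

jog_arm:
  dr:
    - [0,0,0]
    - [0,0,0]
    - [0,0,0]
    - [0,0,0]
    - [0,0,0]
    - [0,0,0]
    - [0,0,0]
    - [0,0,0]
    - [0,0,0]
    - [0,0,0]
  slide:
    - [0,0,0]
    - [0,0,0]
    - [0,0,0]
    - [0,0,0]
    - [0,0,0]
    - [0,0,0]
    - [0,0,0]
    - [0,0,0]
    - [0,0,0]
    - [0,0,0]
  gripper: [-1,-1,-1,-1,-1,-1,-1,-1,-1,-1]

```text
time_s: 5.25
position: [0.5306, -0.1452, 0.0289]
tool_rot: [[0.992, 0.125, 0.002], [0.125, -0.992, -0.001], [0.002, 0.001, -1.0]]
ft_force: [-1.1, 0.7, 6.1]
grip_width: 0.0241
```

Run:
```python
from rig import observe, viewer
import cv2
im=viewer.get_image("wrist"); s=observe(); cv2.imwrite("pics/wrist3.png",im["pixels"])
print(s["position"],s["tool_rot"],s["grip_width"],s["ft_force"],s["time_s"])
```

```text
[ 0.53059626 -0.14517838  0.02885925] [[ 9.92185455e-01  1.24759856e-01  1.73219092e-03]
 [ 1.24761496e-01 -9.92186377e-01 -8.73313545e-04]
 [ 1.60970176e-03  1.08259973e-03 -9.99998118e-01]] 0.0239987775636857 [-1.81373317  0.82154968  5.53647486] 5.3
```

View pics/wrist3.png

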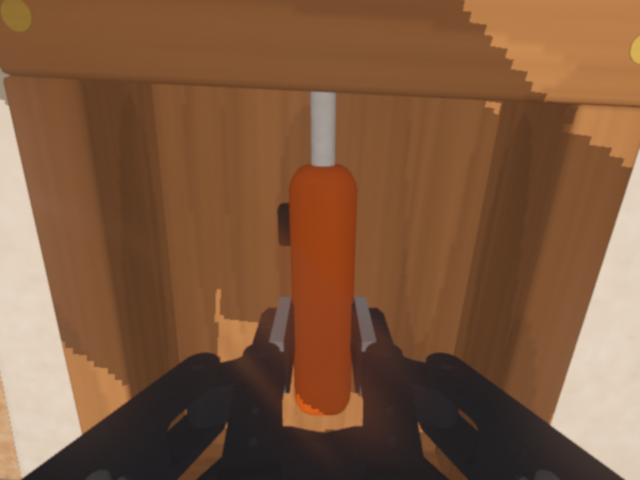

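The handle is gripped (opening 24 mm, pads either side of it at px (325,340)). Next I pivot it about the rod tip.

jog_arm:
  dr:
    - [0,0,0]
    - [-0.03,0,0]
    - [-0.03,0,0]
    - [-0.03,0,0]
    - [-0.03,0,0]
    - [-0.03,0,0]
    - [-0.03,0,0]
    - [-0.03,0,0]
    - [-0.03,0,0]
    - [0,0,0]
  slide:
    - [0,0,-0.003]
    - [0,-0.0004,-0.0054]
    - [0,-0.0004,-0.0054]
    - [0,-0.0004,-0.0054]
    - [0,-0.0004,-0.0054]
    - [0,-0.0004,-0.0054]
    - [0,-0.0004,-0.0054]
    - [0,-0.0004,-0.0054]
    - [0,-0.0004,-0.0054]
    - [0,0,0]
  gripper: [-1,-1,-1,-1,-1,-1,-1,-1,-1,-1]

```text
time_s: 6.3
position: [0.5292, -0.1368, 0.074]
tool_rot: [[0.992, 0.122, 0.03], [0.126, -0.964, -0.236], [0.001, 0.238, -0.971]]
ft_force: [0.0, -0.2, -1.3]
grip_width: 0.0237
```

```bash
cat > chk.py <<'E'
import sys
from rig import observe, viewer
import cv2,numpy as np
from h import *
n=sys.argv[1]
s=observe(); R=s["tool_rot"];p=s["position"]
for c in ("side","wrist"):
    im=viewer.get_image(c); px=im["pixels"].copy()
    cv2.imwrite(f"pics/{c}{n}.png",px if c=="wrist" else cv2.resize(px[150:330,190:430],None,fx=3.3,fy=3.3,interpolation=cv2.INTER_CUBIC))
print(p,s["grip_width"],s["ft_force"],s["time_s"],"tilt",np.degrees(np.arcsin(R[2,1])))
# grasp-estimate (lighter y=65,z=25 at TCP)
C=np.array([.525,-.092]);by=np.array([.0763,-.997])
for nm,dy,dz in (("end",.047,.015),("tip",-.179,.014)):
    w=p+R@np.array([0,dy,dz]); print(nm,w,"boxy",(w[:2]-C)@by)
E
python3 chk.py 4
```

```text
[ 0.52920854 -0.13675833  0.07403679] 0.02372223439968274 [ 0.00790854 -0.17882702 -1.34888101] 6.3 tilt 13.780049978270206
end [ 0.53539209 -0.1855885   0.07066371] boxy 0.09410065316057328
tip [0.50782473 0.03240866 0.01780279] boxy -0.1253459097124441
```

View pics/side4.png

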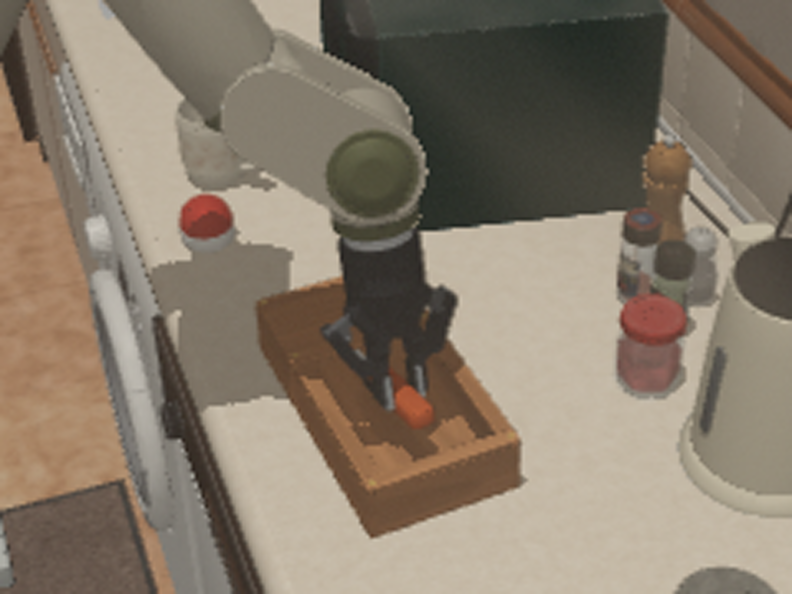

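View pics/wrist4.png

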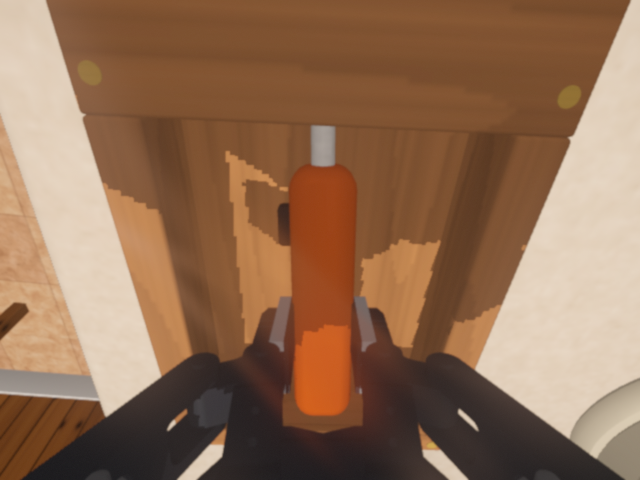

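The lighter hasn't slipped: it sits at the same wrist pixels. Handle end is at about 71 mm with 13.8° tilt, so I'll tilt about 4.5° more and hold.

jog_arm:
  dr:
    - [-0.02,0,0]
    - [-0.02,0,0]
    - [-0.02,0,0]
    - [-0.02,0,0]
    - [0,0,0]
    - [0,0,0]
    - [0,0,0]
    - [0,0,0]
    - [0,0,0]
    - [0,0,0]
  slide:
    - [0,-0.0003,-0.0036]
    - [0,-0.0003,-0.0036]
    - [0,-0.0003,-0.0036]
    - [0,-0.0003,-0.0036]
    - [0,0,0]
    - [0,0,0]
    - [0,0,0]
    - [0,0,0]
    - [0,0,0]
    - [0,0,0]
  gripper: [-1,-1,-1,-1,-1,-1,-1,-1,-1,-1]

```text
time_s: 7.4
position: [0.5285, -0.1325, 0.087]
tool_rot: [[0.992, 0.118, 0.039], [0.125, -0.942, -0.312], [-0.0, 0.314, -0.949]]
ft_force: [-0.1, -0.6, -0.4]
grip_width: 0.024
```

```bash
python3 chk.py 5
```

```text
[ 0.52846875 -0.1324546   0.08704292] 0.02396166198496628 [-0.09209924 -0.56077155 -0.35605831] 7.4 tilt 18.32962872637399
end [ 0.53461142 -0.18140329  0.08758469] boxy 0.08986843367272752
tip [0.50785288 0.03177177 0.01746071] boxy -0.12470878193135193
```

View pics/wrist5.png

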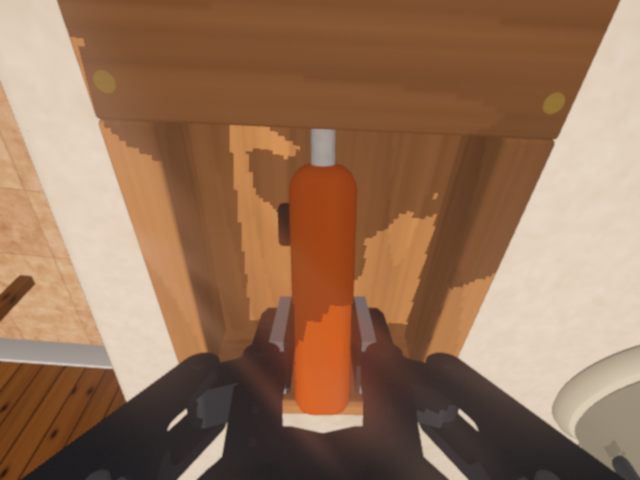

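The handle end is at about 88 mm and the tip at 17 mm, 87 mm under the cover, with no contact force. Drawing out along the lighter's axis.

jog_arm:
  dr:
    - [0,0,0]
    - [0,0,0]
    - [0,0,0]
    - [0,0,0]
    - [0,0,0]
    - [0,0,0]
    - [0,0,0]
    - [0,0,0]
    - [0,0,0]
    - [0,0,0]
  slide:
    - [0,0.01,0]
    - [0,0.015,0]
    - [0,0.015,0]
    - [0,0.015,0]
    - [0,0.015,0]
    - [0,0.015,0]
    - [0,0.015,0]
    - [0,0.015,0]
    - [0,0.01,0]
    - [0,0.005,0]
  gripper: [-1,-1,-1,-1,-1,-1,-1,-1,-1,-1]

```text
time_s: 8.5
position: [0.5439, -0.256, 0.1283]
tool_rot: [[0.992, 0.117, 0.039], [0.124, -0.942, -0.312], [0.0, 0.315, -0.949]]
ft_force: [-0.6, 0.2, -1.2]
grip_width: 0.0241
```

```bash
python3 chk.py 6
```

```text
[ 0.54393987 -0.25595863  0.12834536] 0.024139553792350107 [-0.56400207  0.20577639 -1.18956155] 8.5 tilt 18.356383066254317
end [ 0.55004845 -0.30491132  0.12891018] boxy 0.2141837869348164
tip [ 0.52347721 -0.09174585  0.05868588] boxy -0.0003695718276366546
```

View pics/wrist6.png

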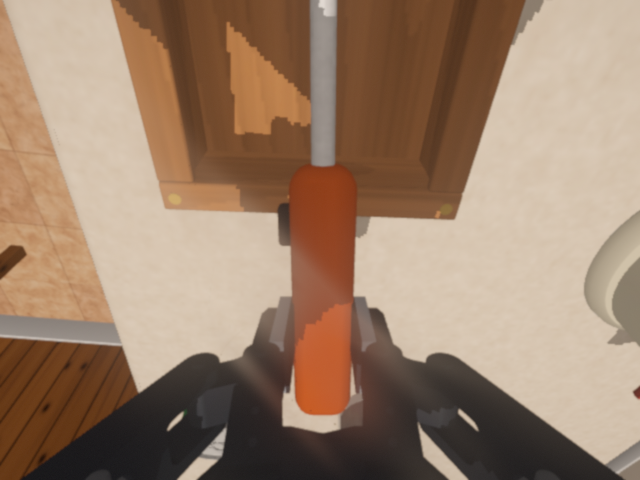

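The rod is clear of the cover: its tip is in the window area at about box y = 0. Next, straight up.

jog_arm:
  dr:
    - [0,0,0]
    - [0,0,0]
    - [0,0,0]
    - [0,0,0]
    - [0,0,0]
    - [0,0,0]
    - [0,0,0]
    - [0,0,0]
    - [0,0,0]
    - [0,0,0]
  slide:
    - [0,0.0025,-0.0075]
    - [0,0.004,-0.012]
    - [0,0.004,-0.012]
    - [0,0.004,-0.012]
    - [0,0.004,-0.012]
    - [0,0.004,-0.012]
    - [0,0.004,-0.012]
    - [0,0.004,-0.012]
    - [0,0.004,-0.012]
    - [0,0.004,-0.012]
  gripper: [-1,-1,-1,-1,-1,-1,-1,-1,-1,-1]

```text
time_s: 9.6
position: [0.5438, -0.2549, 0.251]
tool_rot: [[0.992, 0.118, 0.039], [0.125, -0.942, -0.312], [0.0, 0.315, -0.949]]
ft_force: [-0.4, -0.3, -0.2]
grip_width: 0.0241
```

jog_arm:
  dr:
    - [0.04,0,0]
    - [0.04,0,0]
    - [0.04,0,0]
    - [0.04,0,0]
    - [0.04,0,0]
    - [0.04,0,0]
    - [0.04,0,0]
    - [0.04,0,0]
    - [0,0,0]
    - [0,0,0]
  slide:
    - [0,-0.01,0]
    - [0,-0.01,0]
    - [0,-0.01,0]
    - [0,-0.01,0]
    - [0,-0.01,0]
    - [0,-0.01,0]
    - [0,-0.01,0]
    - [0,-0.01,0]
    - [0,-0.008,0]
    - [0,-0.004,0]
  gripper: [-1,-1,-1,-1,-1,-1,-1,-1,-1,-1]

```text
time_s: 10.6
position: [0.5326, -0.1649, 0.2359]
tool_rot: [[0.992, 0.125, 0.0], [0.125, -0.992, -0.001], [0.0, 0.001, -1.0]]
ft_force: [-0.1, -0.4, -0.5]
grip_width: 0.0239
```

jog_arm:
  dr:
    - [0,0,0]
    - [0,0,0]
    - [0,0,0]
    - [0,0,0]
    - [0,0,0]
    - [0,0,0]
    - [0,0,0]
    - [0,0,0]
    - [0,0,0]
    - [0,0,0]
  slide:
    - [0,0,0]
    - [0,0,0]
    - [0,0,0]
    - [0,0,0]
    - [0,0,0]
    - [0,0,0]
    - [0,0,0]
    - [0,0,0]
    - [0,0,0]
    - [0,0,0]
  gripper: [-1,-1,-1,-1,-1,-1,-1,-1,-1,-1]

```text
time_s: 11.6
position: [0.5327, -0.1653, 0.2355]
tool_rot: [[0.992, 0.125, 0.0], [0.125, -0.992, 0.0], [0.0, -0.0, -1.0]]
ft_force: [0.1, 0.1, -0.3]
grip_width: 0.0239
```

```bash
python3 chk.py 7; python3 -c "
from rig import observe
print(observe()['qvel'])"
```

```text
[ 0.53265608 -0.16534306  0.23548213] 0.02393909505325793 [ 0.13458175  0.14530497 -0.30698368] 11.6 tilt -3.5255169937615677e-05
end [ 0.53851707 -0.21197618  0.2204821 ] boxy 0.12064760284489323
tip [0.51033506 0.0122598  0.22148224] boxy -0.10506595497779452
[ 0.0144594   0.05397851  0.01886632  0.00870389  0.05489554 -0.01331481]
```

View pics/wrist7.png

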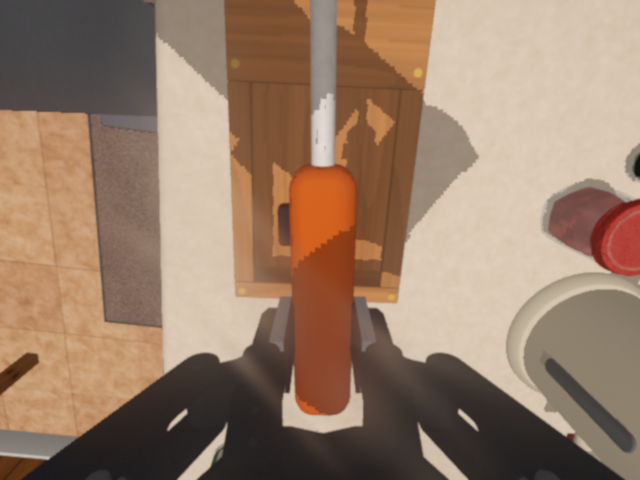

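View pics/side7.png

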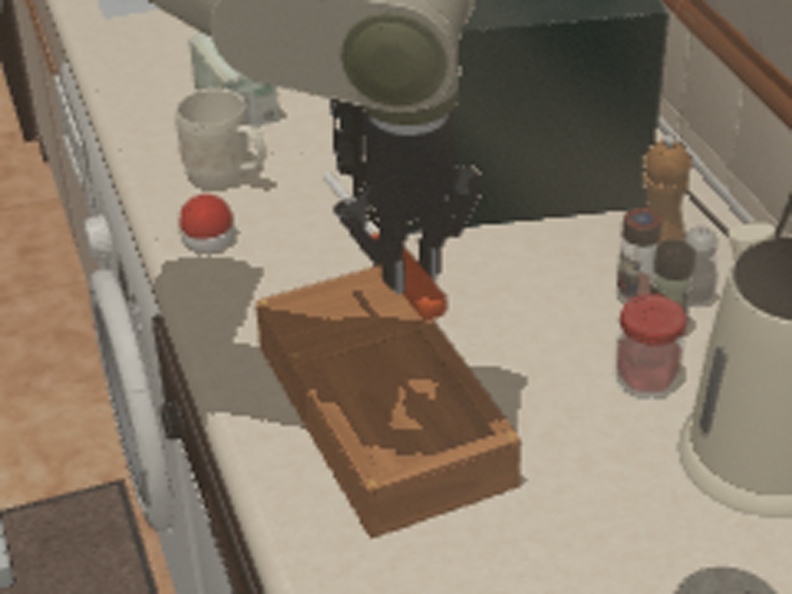

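Both views show the lighter held level above the empty box, with its pixels in the gripper unchanged since the grasp and the other things undisturbed. Handing in.

```bash
python3 -c "
from rig import env
print(env.close_job())"
```

```text
the job is handed in; nothing more can be done
None
```

The lighter is out of the box, held level by its handle above it, and the job is handed in at about 11.6 s of the 38 s allowed. `close_job` reported no verdict.

- **Way out:** I gripped the handle at 60 N and tilted the lighter about 18° around its rod tip. I held that for about 0.6 s, with the handle end at about 88 mm and the tip at 17 mm, 87 mm under the cover. Then I drew it out 130 mm along its own axis, lifted it, levelled it and brought it back over the box.
- **Last checks:** Both ends are at about 0.22 m, some 156 mm above the box top, with tilt near 0°. The finger opening is steady at 23.9 mm, outside force is under 0.4 N and the arm is still. The end positions are worked out from the tool pose and the grasp offset; the wrist pictures show no slip since the grasp.
- **Bystanders:** The ones visible in the side picture look undisturbed. I checked them only by eye, and the coffee jar was outside that cropped picture.

No check failed. The only disagreement was about 3 mm between the top and wrist cameras on the handle's position, which did not affect the grasp.

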